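# Bring the blue-capped tube to the reader

### The arm

A 6-joint arm with a two-finger parallel gripper is mounted at the origin on a cart in front of the work surface, level with it; the furniture and walls round the work are solid. World frame = base frame: x ahead of the robot, y to its left, z up, the work surface at z = 0. Lengths are in m, angles in rad, forces in N, time in s.
With the tool pointing down it reaches from about 0.275 to 0.725 m from the base axis. Payload 15.9 kg.
Tool frame: the origin (TCP) lies at the very end of the fingers, on their centre line; the grasp point (between the pads) lies 19 mm behind it; z points along the fingers, y is the line along which they close (so a half turn about z gives the same grasp; the last joint's range is limited). The gripper opens to 85 mm and grips with 20 to 120 N. Pads are 22 mm wide; open, the fingers measure 114 mm over their backs; the gripper's body (76 mm by 85 mm) begins 54 mm behind the grasp point. The pads swing forward as they close: fully open they stand 13 mm farther back than shut.
Start: joints at [-1.194, 0.213, -0.034, 1.323, 0, 1.571], TCP at [0.184, -0.465, 0.231] pointing down, gripper open.
Joint ranges: [-2.98, 2.98], [-0.74, 1.72], [-1.14, 1.35], [-2.1, 2.04], [-1.57, 1.44], [-3.14, 3.14]. Speed limits (rad/s): [1.89, 1.89, 2.39, 2.57, 3.14, 3.14].

### API

Orientations are given as a rotation vector (axis times angle).
In Python, from station import robot, cams gives the robot as it stands. The module is installed in compiled form; this text tells all that it offers.
- The arm moves only by the tool send_rows, never from a script. Its argument "deltas" is text: rows parted by semicolons, each of 5 numbers parted by spaces: the finger opening in m, from 0 to 0.0854, then the shift along the tool's x, y, z in m, then the turn about the tool's z in degrees. In form: hand x y z twist; .... A call has exactly 10 rows; each row is the pose to reach, as a shift and turn from the pose commanded when the call began, along the tool's axes at that moment; what a row does not reach only later rows make up. A row lasts 1/10 s, in which the tool goes at most 50 mm and 8.59 degrees, less where a joint would pass 70% of its speed; a pose out of reach is approached as far as the arm can. A call with a gripper value outside its range is refused whole. The fingers move at their own pace and stop on an object; "squeeze" is the grip in N (left out, the last holds). Time passes only in rows, so rows that repeat a pose let the fingers close, or fill a call up. It gives the time, the measured TCP pose, the force, the opening and the grip force at its end, in the units of the state.
- robot.observe(): the state, without advancing time (a new reading comes with each control period).
- cams.capture(name): name is "scene" or "top" or "wrist"; returns a dict with "pixels" (480x640x3 uint8, red, green, blue), "mtx" (3x3 intrinsics, pixels), "D" ([k1, k2, p1, p2, k3] as OpenCV has them; the pictures are not rectified), "rvec" (rotation vector, rad) and "tvec" (3), from world to camera coordinates, as OpenCV has them; the wrist camera has in their place "T_tool_cam" (4x4, takes a point from camera to tool coordinates, whose origin is the TCP and whose axes are the flange's). Camera axes: x right, y down, z forward; pixel columns grow to the right and rows downward; lengths in m; the calibration is good to about 2 mm. A picture is of the moment at which its call begins: read the wrist's pose just before it. There is no depth.
- robot.finish_job(): hands the job in; it is judged then, once.
The state is a dict: "t": time; "qpos": joint angles; "qd": joint speeds; "joint_torque": joint torques, N m; "eef_pos": TCP position; "eef_rot": TCP orientation; "wrist_force": force on the tool from outside, world axes, zero at the start; "moment": the same for the moment, N m; "opening": finger opening in m; "gripper_force": force on a finger pad.
Only numpy, scipy, OpenCV 4.12 (cv2) and the standard library are available. Lean on these libraries where they do the work, as an engineer would, in place of code of your own. Each camera call takes 0.05 s, during which the arm holds its last target. There are 200 camera calls.

### The job

Turn the sample carousel by slowly and gently pushing one of its metal arms with a fingertip until the blue-capped tube stands squarely in front of the reader's green window, then press the reader's red start button once it is there. Push only on the arms and grip nothing: do not touch, lift or tip the tube or the vials, and leave the other things on the bench where they are. The tube must stay in front of the window.

Things in the scene. Friction and masses are not known exactly. Their poses are not given: they have to be found in the camera images.
- carousel: the fixed grey base of the carousel, a disc of 224 mm diameter and 8 mm thick screwed to the bench, with a foot of 75 mm width that carries the reader; origin under its centre at bench height, on the rotor's upright axis; +x points from the axis to the reader
- rotor: the turning part: white tray disc of 224 mm diameter (top 15 mm above the bench), hub, and four straight aluminium arms with a ring at each end. Origin on its upright axis 10 mm above the bench, z up; the arms lie 0.6 rad + k x 90 degrees from its x axis, counter-clockwise seen from above. It turns endlessly either way and stays where left (friction 0.1 N m: about 2 N at 50 mm)
- hub_top (a point): middle of the top of the aluminium hub (36 mm diameter, 64 mm above the bench), on the rotor's axis. The arms are bars 10 mm wide, 44 to 56 mm above the bench, from the hub to rings of 31 mm outside and 23 mm inside diameter centred 95 mm from the axis; the bare bar to push lies 18 to 79 mm from the axis. Each ring holds a loose tube or vial that stands on the tray and goes round with it
- read_point (a point): the point on the tray, 95 mm from the rotor's axis and 15 mm above the bench, straight in front of the middle of the reader's green window; the blue-capped tube's underside must come to it. The start places of the tube differ: it may be in any of the four rings
- blue_tube: glass sample tube with a blue screw cap (the only blue one), 18 mm diameter, cap 22 mm, 78 mm tall (top 93 mm above the bench), standing loose in a ring with about 2.5 mm play all round; origin at the centre of its underside, z up
- vial_1: frosted glass vial with a cream cap, 21 mm across the cap, 63 mm tall, standing loose in one of the rotor's rings; origin at the centre of its underside, z up
- vial_2: frosted glass vial with a cream cap, 21 mm across the cap, 63 mm tall, standing loose in one of the rotor's rings; origin at the centre of its underside, z up
- vial_3: frosted glass vial with a cream cap, 21 mm across the cap, 63 mm tall, standing loose in one of the rotor's rings; origin at the centre of its underside, z up
- reader: fixed black box on the foot of the base, 55 mm deep (along the line from the axis), 64 mm wide, with a green window on the side that faces the rotor and the red start button on top; origin at the centre of its underside, 8 mm above the bench and 155 mm from the rotor's axis; its top is 70 mm above the bench
- start_button_top (a point): centre of the upper face of the red push button, 26 mm diameter, on top of the reader, 92 mm above the bench when not pressed; it is pressed straight down
- start_button (a joint): travel of the button in m: 0 released, 0.006 fully down (needs about 4 N, springs back); pressed counts from 0.004
- wash_bottle: wash bottle with a bent spout, 61 x 98 x 187 mm, standing left of the carousel; bystander
- beaker: small glass beaker, 51 x 48 x 70 mm, standing left of the carousel; bystander
- stain_jar: ribbed blue staining jar with a white lid, 50 x 51 x 104 mm, standing right of the carousel; bystander
Mind the look-alikes: they are no part of the job. Leave any pink or turquoise look-alike of the vial_1 alone.

How it is judged:
By the outcome, as a careful person would: the job done as asked, in the order asked, and still so for the second after the job is handed in, with the robot touching nothing.
It also fails if it takes over 48 s, if anything falls off the work surface, if the arm or the gripper's body presses on something with over 40 N, if the wrist force passes 120 N, or if a joint passes its speed limit or range.

## Working session

There is one attempt and no reset: what is moved stays moved. The work goes in short steps, Python scripts to look and compute and a tool call to move; the robot and the scene stay as the last step left them, time stands still between calls to the robot, and variables do not carry over. Pictures are saved under pics/ and viewed, at most 10 in all, crops included, and the job is handed in when it is done.

Besides the shell and the picture viewer there is one more tool, called after "Call:" as a command line: name --argument value ..., lists and objects as JSON in quotes. send_rows: Moves the arm, as the interface text tells. Its arguments: {"type":"object","properties":{"deltas":{"type":"string"},"squeeze":{"type":"number"}},"required":["deltas"]}

```bash
mkdir -p pics
cat > h.py <<'E'
import numpy as np, cv2
from station import robot, cams
def ray(c,uv):
    p=cv2.undistortPoints(np.array([[uv]],float),c["mtx"],np.array(c["D"]))[0,0]
    R=cv2.Rodrigues(np.array(c["rvec"],float))[0];t=np.array(c["tvec"],float).ravel()
    return -R.T@t, R.T@np.array([p[0],p[1],1])
def onz(c,uv,z):
    o,d=ray(c,uv); return o+d*(z-o[2])/d[2]
def proj(c,P):
    return cv2.projectPoints(np.array(P,float).reshape(-1,3),np.array(c["rvec"],float),np.array(c["tvec"],float),c["mtx"],np.array(c["D"]))[0][:,0]
E
python3 - <<'E'
from h import *
import pickle
s=robot.observe();print(s)
d={}
for n in("scene","top"):
    d[n]=cams.capture(n);cv2.imwrite(f"pics/{n}0.png",d[n]["pixels"][:,:,::-1])
pickle.dump(d,open("c0.pkl","wb"))
E
```

```text
{'t': 0.0, 'qpos': array([-1.19399453e+00,  2.13355759e-01, -3.50452104e-02,  1.32347075e+00,
       -1.75854843e-06,  1.57077819e+00]), 'qd': array([-0.00072862, -0.00074551, -0.00028091, -0.00058279, -0.0029441 ,
        0.00013189]), 'joint_torque': array([ 1.59325093e-03, -6.86161208e+01,  4.87117982e+01,  1.74728106e-02,
        2.76654346e-04,  5.60994494e-06]), 'eef_pos': array([ 0.18385547, -0.46462441,  0.23082186]), 'eef_rot': array([-3.08495942e+00, -5.88213837e-01,  3.18961691e-04]), 'wrist_force': array([-0.00238232, -0.2069474 , -0.54996847]), 'moment': array([0.0282538 , 0.00617946, 0.0187305 ]), 'gripper_force': 0.0, 'opening': 0.0855567939442201}
```

View pics/top0.png

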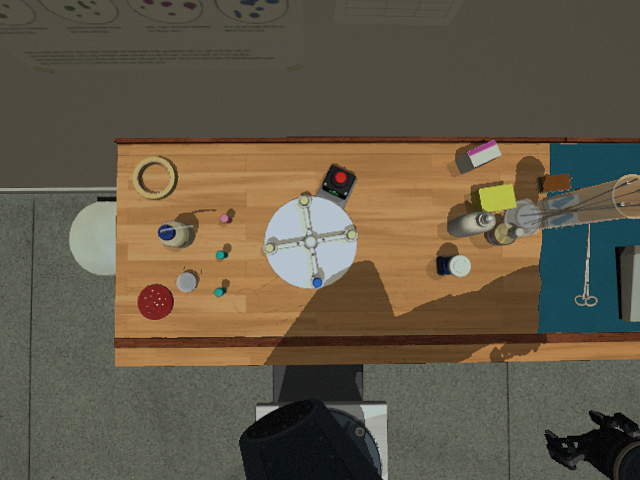

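View pics/scene0.png

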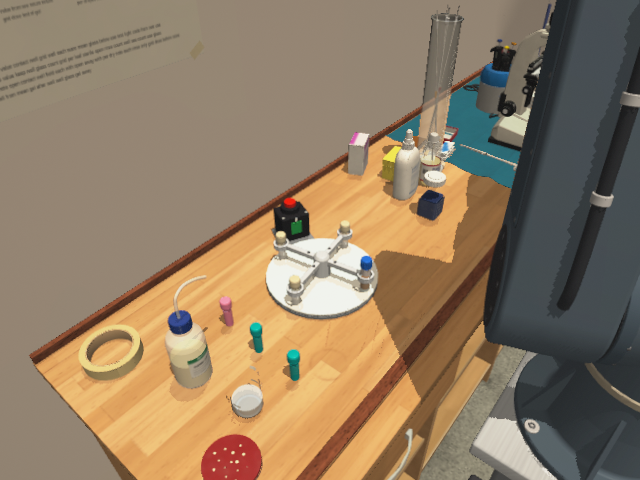

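The top view shows the hub at about (311,242), the blue cap at (317,283), the red button at (341,178) and cream caps at (304,201), (351,234) and (270,248). The other blue items are the wash bottle cap (167,233) and the stain jar (445,265), both off the carousel. The pink and turquoise look-alikes are at (225,218), (221,255) and (219,292). The only blue cap in a ring is at (317,283), so that is the tube. Next I'll measure, and confirm it in a crop.

Run:
```python
from h import *
import pickle
d=pickle.load(open("c0.pkl","rb"))
c=d["top"];im=c["pixels"];hsv=cv2.cvtColor(im,cv2.COLOR_RGB2HSV)
def cen(m,box):
    x0,y0,x1,y1=box;k=np.zeros(m.shape,np.uint8);k[y0:y1,x0:x1]=m[y0:y1,x0:x1]
    n,l,s,ce=cv2.connectedComponentsWithStats(k);i=1+np.argmax(s[1:,4]);return ce[i],s[i]
blue=cv2.inRange(hsv,(105,150,60),(125,255,255));red=cv2.inRange(hsv,(0,170,100),(8,255,255))|cv2.inRange(hsv,(172,170,100),(180,255,255))
cream=cv2.inRange(hsv,(15,50,120),(35,140,255))
tray=cv2.inRange(hsv,(90,0,150),(130,60,255))
def world(uv,z):return onz(c,uv,z).round(4)
b,s=cen(blue,(260,190,365,295));print("blue",b,s,world(b,.093))
r,s=cen(red,(320,160,360,200));print("red",r,s,world(r,.092))
for bx in((295,190,315,212),(340,225,360,245),(260,238,280,258)):
    q,s=cen(cream,bx);print("vial",q,s,world(q,.078))
q,s=cen(tray,(255,190,365,295))
cn=max(cv2.findContours(tray[:,:].copy(),0,2)[0],key=cv2.contourArea)
e=cv2.minEnclosingCircle(cn);print("tray",e,world(e[0],.015))
# green window & blue from scene
c2=d["scene"];h2=cv2.cvtColor(c2["pixels"],cv2.COLOR_RGB2HSV)
im2=h2
c=c2
blue=cv2.inRange(h2,(105,150,60),(125,255,255));red=cv2.inRange(h2,(0,170,100),(8,255,255))|cv2.inRange(h2,(172,170,100),(180,255,255))
b,s=cen(blue,(350,250,380,280));print("blue",b,s,world(b,.088))
r,s=cen(red,(275,190,305,215));print("red",r,s,world(r,.090))
print("hub px", world((321,254),.064))
crop=np.hstack([cv2.resize(d["top"]["pixels"][160:300,250:370],(400,467),interpolation=2),cv2.resize(d["scene"]["pixels"][185:325,260:380],(400,467),interpolation=2)])
cv2.imwrite("pics/crop1.png",crop[:,:,::-1])
```

```text
blue [316.93650794 282.3015873 ] [313 278   9   9  63] [0.4497 0.0086 0.093 ]
red [340.23300971 177.        ] [335 172  11  11 103] [ 0.6856 -0.0457  0.092 ]
vial [303.65454545 199.87272727] [300 196   8   9  55] [0.636  0.0373 0.078 ]
vial [351.42592593 234.07407407] [348 230   8   9  54] [ 0.5573 -0.0707  0.078 ]
vial [261.85 249.6 ] [260 238   7  20  80] [0.5235 0.1324 0.078 ]
tray ((288.7631530761719, 268.5), 24.61483383178711) [0.4791 0.075  0.015 ]
blue [366.00806452 262.48387097] [361 256  11  14 124] [0.4444 0.0138 0.088 ]
red [289.35185185 202.09259259] [284 197  12  11 108] [ 0.6825 -0.0424  0.09  ]
hub px [0.5414 0.0244 0.064 ]
```

View pics/crop1.png

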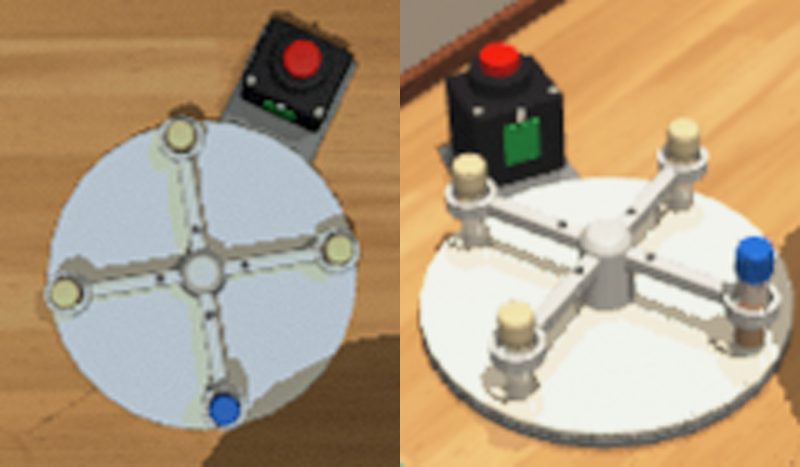

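The crop confirms it: the blue-capped tube is in the ring nearest the robot, and the green window faces the hub. Hub is about (0.5425, 0.0235), and the button is 157 mm from it at −25°, which matches the given 155 mm. The tube arm is at about 189°, so I'll push it about 145° counter-clockwise. Now planning the approach.

```bash
cat > plan.py <<'E'
import numpy as np, json, os
C=np.array([.5425,.0235])
def load(): return json.load(open("cmd.json"))  # x,y,z,yaw(deg) commanded
def fing(phi,off,r=.048,z=.046):
    """finger for arm angle phi deg, off = tangential CW offset from bar centreline"""
    a=np.radians(phi);u=np.array([np.cos(a),np.sin(a)]);t=np.array([np.sin(a),-np.cos(a)])
    return [*(C+r*u+off*t),z,phi-90]
def rows(p0,targets,hand=0):
    """rows in tool axes at p0 (tool x yaw, tool y = yaw-90, z down)"""
    y=np.radians(p0[3]);ex=np.array([np.cos(y),np.sin(y)]);ey=np.array([np.sin(y),-np.cos(y)])
    out=[]
    for p in targets:
        d=np.array(p[:2])-p0[:2];out.append([hand,round(d@ex,4),round(d@ey,4),round(p0[2]-p[2],4),round(-((p[3]-p0[3]+180)%360-180),1)])
    print("; ".join(" ".join(f"{v:g}" for v in r) for r in out))
    l=out[-1];xy=np.array(p0[:2])+l[1]*ex+l[2]*ey
    return [*xy,p0[2]-l[3],p0[3]-l[4]]
def interp(a,b,n,total=None):
    a=np.array(a,float);b=np.array(b,float);b[3]=a[3]+((b[3]-a[3]+180)%360-180)
    L=[list(a+(b-a)*(i+1)/n) for i in range(n)];return L
E
python3 - <<'E'
from plan import *
p=[.1839,-.4646,.2308,21.6]
F=fing(189.1,.03); F[2]=.2308
L=interp(p,F,17)+[F]*3
q=rows(p,L[:10]);print()
q2=rows(q,L[10:])
print(q,q2);json.dump(q2,open("cmd.json","w"))
E
```

```text
0 0.0278 -0.0213 0 -4.6; 0 0.0556 -0.0425 0 -9.1; 0 0.0834 -0.0638 0 -13.7; 0 0.1112 -0.0851 0 -18.2; 0 0.139 -0.1063 0 -22.8; 0 0.1668 -0.1276 0 -27.4; 0 0.1947 -0.1488 0 -31.9; 0 0.2225 -0.1701 0 -36.5; 0 0.2503 -0.1914 0 -41; 0 0.2781 -0.2126 0 -45.6

0 0.0347 0.0049 0 -4.5; 0 0.0693 0.0099 0 -9.1; 0 0.104 0.0149 0 -13.7; 0 0.1386 0.0199 0 -18.2; 0 0.1733 0.0249 0 -22.8; 0 0.2079 0.0299 0 -27.3; 0 0.2426 0.0349 0 -31.9; 0 0.2426 0.0349 0 -31.9; 0 0.2426 0.0349 0 -31.9; 0 0.2426 0.0349 0 -31.9
[np.float64(0.3642075608247602), np.float64(-0.1645540809985488), np.float64(0.2308), np.float64(67.2)] [np.float64(0.49039186608847907), np.float64(0.04556562560964305), np.float64(0.2308), np.float64(99.1)]
```

Call:
send_rows --deltas "0 0.028 -0.021 0 -4.6; 0 0.056 -0.042 0 -9.1; 0 0.083 -0.064 0 -13.7; 0 0.111 -0.085 0 -18.2; 0 0.139 -0.106 0 -22.8; 0 0.167 -0.128 0 -27.4; 0 0.195 -0.149 0 -31.9; 0 0.222 -0.170 0 -36.5; 0 0.250 -0.191 0 -41; 0 0.2781 -0.2126 0 -45.6"

```text
t: 1.1
eef_pos: [0.3647, -0.1635, 0.2312]
eef_rot: [-2.614, -1.742, 0.0]
wrist_force: [0.1, 0.0, -0.0]
opening: 0.0001
gripper_force: 0.0
```

Frame is as expected.

Call:
send_rows --deltas "0 0.035 0.005 0 -4.5; 0 0.069 0.010 0 -9.1; 0 0.104 0.015 0 -13.7; 0 0.139 0.020 0 -18.2; 0 0.173 0.025 0 -22.8; 0 0.208 0.030 0 -27.3; 0 0.2426 0.0349 0 -31.9; 0 0.2426 0.0349 0 -31.9; 0 0.2426 0.0349 0 -31.9; 0 0.2426 0.0349 0 -31.9"

```text
t: 2.1
eef_pos: [0.4901, 0.0446, 0.2312]
eef_rot: [-2.04, -2.389, 0.001]
wrist_force: [-0.3, -0.6, -0.1]
opening: 0.0001
gripper_force: 0.0
```

Run:
```python
from h import *
s=robot.observe();print(s["eef_pos"],s["eef_rot"],s["qpos"])
w=cams.capture("wrist");im=w["pixels"].copy()
R=cv2.Rodrigues(np.array(s["eef_rot"]))[0];T=np.eye(4);T[:3,:3]=R;T[:3,3]=s["eef_pos"]
M=np.linalg.inv(T@np.array(w["T_tool_cam"]));w["rvec"]=cv2.Rodrigues(M[:3,:3])[0];w["tvec"]=M[:3,3]
import pickle;pickle.dump(w,open("w1.pkl","wb"))
P=[[.5425,.0235,.064],[.684,-.044,.092],[.449,.009,.093],[s["eef_pos"][0],s["eef_pos"][1],.056]]
for p in proj(w,P):
    print(p);cv2.drawMarker(im,tuple(int(v) for v in p.clip(-999,2000)),(255,0,255),0,20,1)
cv2.imwrite("pics/w1.png",im[:,:,::-1])
```

```text
[0.49011943 0.04464918 0.23115594] [-2.03958924e+00 -2.38912864e+00  8.68306671e-04] [ 9.09680312e-02  1.97284043e-01 -5.42845263e-02  1.31981725e+00
 -1.87479597e-04  1.50423968e+00]
[367.47558531 248.0932939 ]
[506.55660544 348.57587246]
[258.62023377 257.92488988]
[314.24410579 214.94287525]
```

View pics/w1.png

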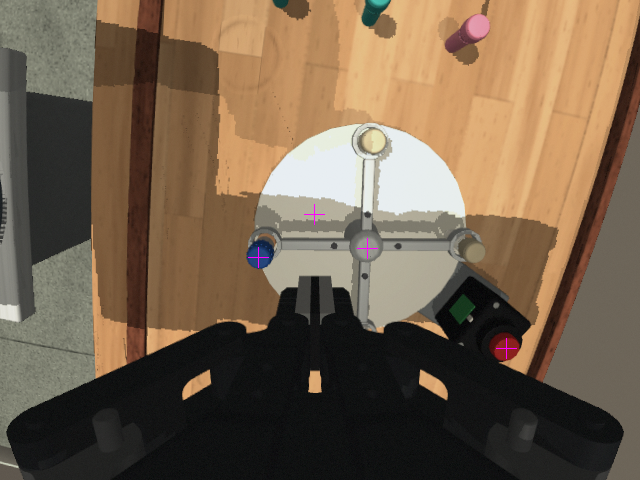

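The predicted markers land on the hub (367,248), blue cap (259,258) and red button (506,348). The spot under the finger (314,215) is free tray between two arms. The knuckles spread along tool y, so I'll turn y tangential to keep them away from the tube, then descend.

```bash
sed -i 's/,z,phi-90\]/,z,phi]/' plan.py
python3 - <<'E'
from plan import *
import pickle
w=pickle.load(open("w1.pkl","rb"));print(w["mtx"][0,0],np.array(w["T_tool_cam"])[:3,3], "tip thick", 35/w["mtx"][0,0]*-np.array(w["T_tool_cam"])[2,3])
p=load()
F=fing(189.1,.035,.05);A=F[:];A[2]=.13
q=rows(p,[[*(np.array(p[:3])+(np.array(A[:3])-p[:3])*min(1,(i+1)/9)),p[3]+min(90,8.5*(i+1))] for i in range(10)]);print(q)
F[3]=q[3]
q2=rows(q,[[q[0]+(F[0]-q[0])*min(1,(i+1)/8),q[1]+(F[1]-q[1])*min(1,(i+1)/8),q[2]+(F[2]-q[2])*min(1,(i+1)/8),q[3]+min(F[3]-q[3],8.5)] for i in range(10)])
print(q,q2)
E
```

```text
355.2460320346183 [ 0.06497103  0.00057722 -0.14178182] tip thick 0.01396880798050683
0 0.0006 -0.0002 0.0112 -8.5; 0 0.0011 -0.0005 0.0224 -17; 0 0.0017 -0.0007 0.0336 -25.5; 0 0.0022 -0.0009 0.0448 -34; 0 0.0028 -0.0011 0.056 -42.5; 0 0.0033 -0.0014 0.0672 -51; 0 0.0039 -0.0016 0.0784 -59.5; 0 0.0044 -0.0018 0.0896 -68; 0 0.005 -0.002 0.1008 -76.5; 0 0.005 -0.002 0.1008 -85
[np.float64(0.4876262481387048), np.float64(0.05018637850888864), np.float64(0.13), 184.1]
0 0 -0 0.0105 -0; 0 0 -0 0.021 -0; 0 0 -0 0.0315 -0; 0 0 -0 0.042 -0; 0 0 -0 0.0525 -0; 0 0 -0 0.063 -0; 0 0 -0 0.0735 -0; 0 0 -0 0.084 -0; 0 0 -0 0.084 -0; 0 0 -0 0.084 -0
[np.float64(0.4876262481387048), np.float64(0.05018637850888864), np.float64(0.13), 184.1] [np.float64(0.4876262481387048), np.float64(0.05018637850888864), np.float64(0.046), 184.1]
```

Call:
send_rows --deltas "0 0.0006 0 0.011 -8.5; 0 0.001 0 0.022 -17; 0 0.002 -0.001 0.034 -25.5; 0 0.002 -0.001 0.045 -34; 0 0.003 -0.001 0.056 -42.5; 0 0.003 -0.001 0.067 -51; 0 0.004 -0.002 0.078 -59.5; 0 0.004 -0.002 0.09 -68; 0 0.005 -0.002 0.1008 -76.5; 0 0.005 -0.002 0.1008 -85"

```text
t: 3.15
eef_pos: [0.4867, 0.0489, 0.1294]
eef_rot: [0.119, -3.138, 0.0]
wrist_force: [0.1, -0.4, 0.4]
opening: -0.0001
gripper_force: 0.0
```

Call:
send_rows --deltas "0 0 0 0.01 0; 0 0 0 0.021 0; 0 0 0 0.032 0; 0 0 0 0.042 0; 0 0 0 0.052 0; 0 0 0 0.063 0; 0 0 0 0.074 0; 0 0 0 0.084 0; 0 0 0 0.084 0; 0 0 0 0.084 0"

```text
t: 4.15
eef_pos: [0.4877, 0.0498, 0.0465]
eef_rot: [0.112, -3.139, 0.0]
wrist_force: [1.2, -0.3, -0.3]
opening: -0.0002
gripper_force: 0.0
```

Run:
```python
from plan import *
import pickle
# contact assumed at off=.013; virtual arm angle sweep
json.dump([.48763,.05019,.046,184.1],open("cmd.json","w"))
p=load()
# approach: 5 rows to offset .014 then arc
a=[fing(189.1,.035-(i+1)*.021/6,.05) for i in range(6)]
sw=[1,2.5,4.5,7]
q=rows(p,a+[fing(189.1+s,.014,.05) for s in sw]);print(q)
phi=189.1+7
json.dump(q,open("cmd.json","w"))
```

```text
0 -0.0003 -0.0035 0 -5; 0 -0.0006 -0.007 0 -5; 0 -0.0009 -0.0105 0 -5; 0 -0.0012 -0.014 0 -5; 0 -0.0015 -0.0175 0 -5; 0 -0.0018 -0.021 0 -5; 0 -0.0016 -0.0218 0 -6; 0 -0.0014 -0.0232 0 -7.5; 0 -0.0012 -0.025 0 -9.5; 0 -0.001 -0.0272 0 -12
[np.float64(0.49057217126878), np.float64(0.02313110814861101), 0.046, 196.1]
```

Call:
send_rows --deltas "0 0 -0.0035 0 -5; 0 -0.0006 -0.007 0 -5; 0 -0.001 -0.0105 0 -5; 0 -0.001 -0.014 0 -5; 0 -0.0015 -0.0175 0 -5; 0 -0.002 -0.021 0 -5; 0 -0.0016 -0.022 0 -6; 0 -0.0014 -0.023 0 -7.5; 0 -0.001 -0.025 0 -9.5; 0 -0.001 -0.0272 0 -12"

```text
t: 5.15
eef_pos: [0.4906, 0.0229, 0.0465]
eef_rot: [0.444, -3.11, -0.0]
wrist_force: [-2.6, 2.0, 0.9]
opening: 0.0004
gripper_force: 1.7
```

```bash
cat > arc.py <<'E'
import sys
from plan import *
p=load();a=float(sys.argv[1]);b=float(sys.argv[2]);n=int(sys.argv[3]) # arm angle from, to, rows
L=[fing(a+(b-a)*min(1,(i+1)/n),.014,.05) for i in range(10)]
q=rows(p,L);print(q);json.dump(q,open("cmd.json","w"))
E
python3 arc.py 196.1 221 10
python3 - <<'E'
from h import *
w=cams.capture("top");im=w["pixels"];cv2.imwrite("pics/t2.png",cv2.resize(im[140:320,230:400],(680,600)[:2],interpolation=2)[:,:,::-1] if 0 else cv2.resize(im[150:300,240:390],(600,600),interpolation=2)[:,:,::-1])
E
```

```text
0 0.0006 -0.0022 0 -2.5; 0 0.001 -0.0044 0 -5; 0 0.0014 -0.0067 0 -7.5; 0 0.0017 -0.0089 0 -10; 0 0.0018 -0.0112 0 -12.5; 0 0.0019 -0.0134 0 -14.9; 0 0.0019 -0.0157 0 -17.4; 0 0.0018 -0.0179 0 -19.9; 0 0.0016 -0.0202 0 -22.4; 0 0.0013 -0.0224 0 -24.9
[np.float64(0.4955350066023484), np.float64(0.0012491460461878066), 0.046, 221.0]
```

View pics/t2.png

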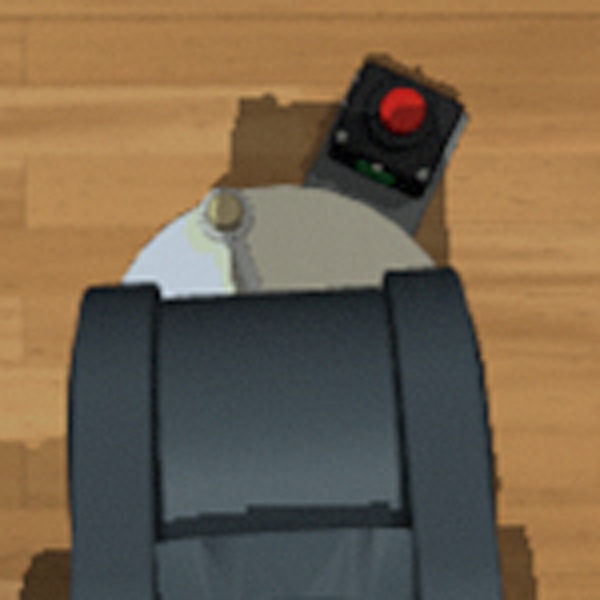

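The arm hides the near half of the tray. The far vial moved from (303.7,199.9) to (296,202.5), so the rotor is turning with the finger, about 3° ahead of plan, at about 3 N. I'll continue the arc.

Call:
send_rows --deltas "0 0.0006 -0.0022 0 -2.5; 0 0.001 -0.0044 0 -5; 0 0.0014 -0.0067 0 -7.5; 0 0.0017 -0.0089 0 -10; 0 0.0018 -0.0112 0 -12.5; 0 0.0019 -0.0134 0 -14.9; 0 0.0019 -0.0157 0 -17.4; 0 0.0018 -0.018 0 -19.9; 0 0.0016 -0.020 0 -22.4; 0 0.0013 -0.0224 0 -24.9"

```text
t: 6.2
eef_pos: [0.4956, 0.0009, 0.0465]
eef_rot: [1.103, -2.941, -0.0]
wrist_force: [-1.9, 2.0, 1.6]
opening: -0.0
gripper_force: 1.5
```

```bash
python3 arc.py 221 249 10; python3 arc.py 249 277 10; python3 arc.py 277 305 10
```

```text
0 0.0006 -0.0025 0 -2.8; 0 0.0011 -0.005 0 -5.6; 0 0.0015 -0.0075 0 -8.4; 0 0.0017 -0.01 0 -11.2; 0 0.0019 -0.0125 0 -14; 0 0.0019 -0.0151 0 -16.8; 0 0.0018 -0.0176 0 -19.6; 0 0.0015 -0.0201 0 -22.4; 0 0.0012 -0.0226 0 -25.2; 0 0.0007 -0.0251 0 -28
[np.float64(0.5114737915238542), np.float64(-0.018153305737697127), 0.046, 249.0]
0 0.0006 -0.0025 0 -2.8; 0 0.0011 -0.005 0 -5.6; 0 0.0015 -0.0075 0 -8.4; 0 0.0018 -0.01 0 -11.2; 0 0.0019 -0.0126 0 -14; 0 0.0019 -0.0151 0 -16.8; 0 0.0018 -0.0176 0 -19.6; 0 0.0016 -0.0201 0 -22.4; 0 0.0012 -0.0227 0 -25.2; 0 0.0007 -0.0252 0 -28
[np.float64(0.534749160706902), np.float64(-0.027837684364786747), 0.046, 277.0]
0 0.0006 -0.0024 0 -2.8; 0 0.0011 -0.0049 0 -5.6; 0 0.0015 -0.0074 0 -8.4; 0 0.0018 -0.0099 0 -11.2; 0 0.0019 -0.0125 0 -14; 0 0.0019 -0.015 0 -16.8; 0 0.0018 -0.0175 0 -19.6; 0 0.0016 -0.0201 0 -22.4; 0 0.0012 -0.0226 0 -25.2; 0 0.0007 -0.0251 0 -28
[np.float64(0.5597473776534828), np.float64(-0.025473546151466468), 0.046, 305.0]
```

Call:
send_rows --deltas "0 0.0006 -0.0025 0 -2.8; 0 0.0011 -0.005 0 -5.6; 0 0.0015 -0.0075 0 -8.4; 0 0.0017 -0.01 0 -11.2; 0 0.0019 -0.0125 0 -14; 0 0.0019 -0.015 0 -16.8; 0 0.0018 -0.0175 0 -19.6; 0 0.0015 -0.02 0 -22.4; 0 0.0012 -0.0225 0 -25.2; 0 0.0007 -0.0251 0 -28"

```text
t: 7.2
eef_pos: [0.5115, -0.0184, 0.0464]
eef_rot: [1.782, -2.587, -0.0]
wrist_force: [-2.6, 3.1, 0.8]
opening: -0.0003
gripper_force: 1.5
```

Call:
send_rows --deltas "0 0.0006 -0.0025 0 -2.8; 0 0.0011 -0.005 0 -5.6; 0 0.0015 -0.0075 0 -8.4; 0 0.0018 -0.01 0 -11.2; 0 0.0019 -0.0125 0 -14; 0 0.0019 -0.015 0 -16.8; 0 0.0018 -0.0175 0 -19.6; 0 0.0016 -0.02 0 -22.4; 0 0.0012 -0.0225 0 -25.2; 0 0.0007 -0.0252 0 -28"

```text
t: 8.2
eef_pos: [0.5346, -0.0282, 0.0464]
eef_rot: [2.355, -2.079, -0.001]
wrist_force: [-3.1, 2.5, 1.5]
opening: 0.0001
gripper_force: 1.5
```

Run:
```python
from h import *
w=cams.capture("scene");im=w["pixels"];cv2.imwrite("pics/s3.png",cv2.resize(im[180:330,240:400],(640,600),interpolation=2)[:,:,::-1])
```

```text
(no output)
```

View pics/s3.png

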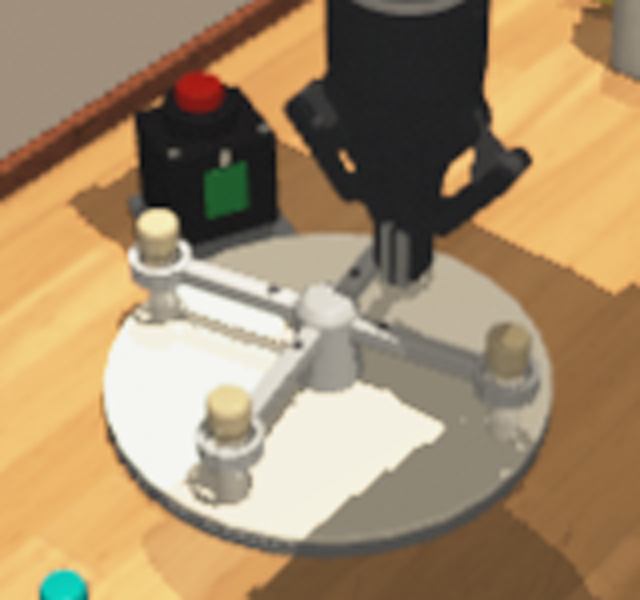

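The scene view shows three vials upright at crop positions (158,240), (230,410) and (508,350). The blue tube is hidden behind the gripper, on the arm it is pushing. Clearance is good, so I continue.

Call:
send_rows --deltas "0 0.0006 -0.0025 0 -2.8; 0 0.0011 -0.005 0 -5.6; 0 0.0015 -0.0075 0 -8.4; 0 0.0018 -0.01 0 -11.2; 0 0.0019 -0.0125 0 -14; 0 0.0019 -0.015 0 -16.8; 0 0.0018 -0.0175 0 -19.6; 0 0.0016 -0.02 0 -22.4; 0 0.0012 -0.0225 0 -25.2; 0 0.0007 -0.0251 0 -28"

```text
t: 9.25
eef_pos: [0.5596, -0.026, 0.0464]
eef_rot: [2.787, -1.449, -0.001]
wrist_force: [-2.4, 0.4, 1.2]
opening: 0.0002
gripper_force: 1.4
```

```bash
cat > ang.py <<'E'
from h import *
import pickle,sys
d0=pickle.load(open("c0.pkl","rb"))
C=np.array([.5425,.0235])
for n in("scene","top"):
    c=cams.capture(n) if len(sys.argv)<2 else d0[n]
    h=cv2.cvtColor(c["pixels"],cv2.COLOR_RGB2HSV)
    for nm,m,zt in(("cream",cv2.inRange(h,(12,50,90),(35,150,255)),.073),("blue",cv2.inRange(h,(105,150,30),(125,255,255)),.087),):
        if n=="top": zt+=.005
        k,l,s,ce=cv2.connectedComponentsWithStats(m)
        for i in range(1,k):
            if 20<s[i,4]<260:
                P=onz(c,ce[i],zt)[:2]-C;r=np.hypot(*P)
                if .08<r<.11: print(n,nm,ce[i].round(1),s[i,4],r.round(4),(np.degrees(np.arctan2(P[1],P[0]))%360).round(1))
E
python3 ang.py old; echo; python3 ang.py
```

```text
scene cream [294.5 282.3] 132 0.1004 101.6
scene blue [366.  262.5] 124 0.0981 186.2
top cream [303.9 200. ] 60 0.0942 8.1
top cream [351.1 234.1] 58 0.0947 278.9
top cream [269.2 247.3] 57 0.0934 98.5
top blue [316.9 282.3] 63 0.0941 189.1

scene cream [330.3 221.7] 32 0.0931 297.1
scene cream [321.2 286.8] 156 0.101 129.7
top cream [283.5 209.4] 63 0.0935 39.7
top cream [278.7 267.3] 53 0.0923 129.8
```

Run:
```python
from plan import *
p=load()
L=[fing(305+s,.014,.05) for s in (2.8,5.6,8.4,11.2,14,16.5,18.7,20.5,21.7,22.2)]
q=rows(p,L);print(q);json.dump(q,open("cmd.json","w"))
```

```text
0 0.0006 -0.0024 0 -2.8; 0 0.0011 -0.0049 0 -5.6; 0 0.0015 -0.0074 0 -8.4; 0 0.0018 -0.0099 0 -11.2; 0 0.0019 -0.0125 0 -14; 0 0.0019 -0.0147 0 -16.5; 0 0.0018 -0.0167 0 -18.7; 0 0.0017 -0.0184 0 -20.5; 0 0.0016 -0.0194 0 -21.7; 0 0.0016 -0.0199 0 -22.2
[np.float64(0.5769662256329954), np.float64(-0.01537001833894304), 0.046, 327.2]
```

Call:
send_rows --deltas "0 0.0006 -0.0024 0 -2.8; 0 0.0011 -0.005 0 -5.6; 0 0.0015 -0.0074 0 -8.4; 0 0.0018 -0.010 0 -11.2; 0 0.0019 -0.0125 0 -14; 0 0.0019 -0.0147 0 -16.5; 0 0.0018 -0.0167 0 -18.7; 0 0.0017 -0.0184 0 -20.5; 0 0.0016 -0.0194 0 -21.7; 0 0.0016 -0.0199 0 -22.2"

```text
t: 10.35
eef_pos: [0.5771, -0.0158, 0.0465]
eef_rot: [3.014, -0.887, -0.0]
wrist_force: [-2.0, -1.4, -0.1]
opening: 0.0003
gripper_force: 1.0
```

```bash
python3 ang.py;python3 - <<'E'
from h import *
ims=[cams.capture(n)["pixels"] for n in("top","scene")]
a=cv2.resize(ims[0][160:300,250:370],(400,467),interpolation=2);b=cv2.resize(ims[1][185:325,260:380],(400,467),interpolation=2)
cv2.imwrite("pics/c4.png",np.hstack([a,b])[:,:,::-1])
E
```

```text
scene cream [341.7 283.7] 157 0.1006 150.8
scene blue [305.1 216.2] 37 0.0972 328.6
top cream [273.6 221.6] 58 0.0934 61.7
```

View pics/c4.png

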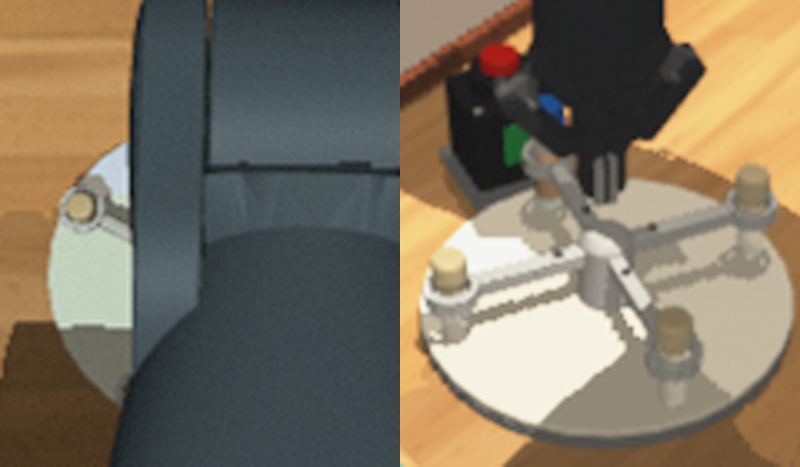

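Arm measures about 331.7° against a target of about 334.4°. The blue cap and vials are upright, with nothing touched. A small final push of 2.5°, then back off and look.

Call:
send_rows --deltas "0 0.0002 -0.0006 0 -0.6; 0 0.0003 -0.0012 0 -1.3; 0 0.0004 -0.0018 0 -2; 0 0.0005 -0.0022 0 -2.5; 0 0.0005 -0.0022 0 -2.5; 0 0.0005 0.004 0 -2.5; 0 0.0005 0.010 0 -2.5; 0 0.0005 0.010 -0.03 -2.5; 0 0.0005 0.010 -0.065 -2.5; 0 0.0005 0.010 -0.1 -2.5"

```text
t: 11.55
eef_pos: [0.5716, -0.0249, 0.1477]
eef_rot: [-3.032, 0.822, 0.001]
wrist_force: [0.8, -0.1, -0.7]
opening: -0.0001
gripper_force: 0.0
```

Run:
```python
from plan import *
y=np.radians(327.2);p=load()
xy=np.array(p[:2])+.0005*np.array([np.cos(y),np.sin(y)])+.010*np.array([np.sin(y),-np.cos(y)])
q=[*xy,.146,329.7];print(q)
# swing aside to the right/near, clear of top view
t=[.40,-.16,.20,329.7]
q2=rows(q,interp(q,t,9)+[t]);json.dump(q2,open("cmd.json","w"));print(q2)
```

```text
[np.float64(0.5719694268319158), np.float64(-0.02404653847904125), 0.146, 329.7]
0 -0.0089 0.0227 -0.006 -0; 0 -0.0178 0.0454 -0.012 -0; 0 -0.0266 0.068 -0.018 -0; 0 -0.0355 0.0907 -0.024 -0; 0 -0.0444 0.1134 -0.03 -0; 0 -0.0533 0.1361 -0.036 -0; 0 -0.0621 0.1588 -0.042 -0; 0 -0.071 0.1815 -0.048 -0; 0 -0.0799 0.2041 -0.054 -0; 0 -0.0799 0.2041 -0.054 -0
[np.float64(0.40001003431778925), np.float64(-0.15995381321506327), 0.19999999999999998, 329.7]
```

Call:
send_rows --deltas "0 -0.009 0.023 -0.006 0; 0 -0.018 0.045 -0.012 0; 0 -0.027 0.068 -0.018 0; 0 -0.036 0.091 -0.024 0; 0 -0.044 0.113 -0.03 0; 0 -0.053 0.136 -0.036 0; 0 -0.062 0.159 -0.042 0; 0 -0.071 0.182 -0.048 0; 0 -0.0799 0.2041 -0.054 0; 0 -0.0799 0.2041 -0.054 0"

```text
t: 12.55
eef_pos: [0.3986, -0.1618, 0.2014]
eef_rot: [3.031, -0.825, 0.002]
wrist_force: [0.2, 0.5, -0.4]
opening: 0.0002
gripper_force: 0.0
```

```bash
python3 ang.py;python3 - <<'E'
from h import *
ims=[cams.capture(n)["pixels"] for n in("top","scene")]
a=cv2.resize(ims[0][160:300,250:370],(400,467),interpolation=2);b=cv2.resize(ims[1][185:325,260:380],(400,467),interpolation=2)
cv2.imwrite("pics/c5.png",np.hstack([a,b])[:,:,::-1])
E
```

```text
scene cream [344.  283.4] 140 0.1016 153.1
scene blue [301.6 219.2] 118 0.0905 334.7
top cream [273.  223.2] 59 0.0931 64.0
top cream [347.8 258.2] 56 0.0943 245.0
top cream [292.6 278.6] 59 0.0937 154.9
top blue [328.1 202.9] 69 0.0942 333.9
```

View pics/c5.png

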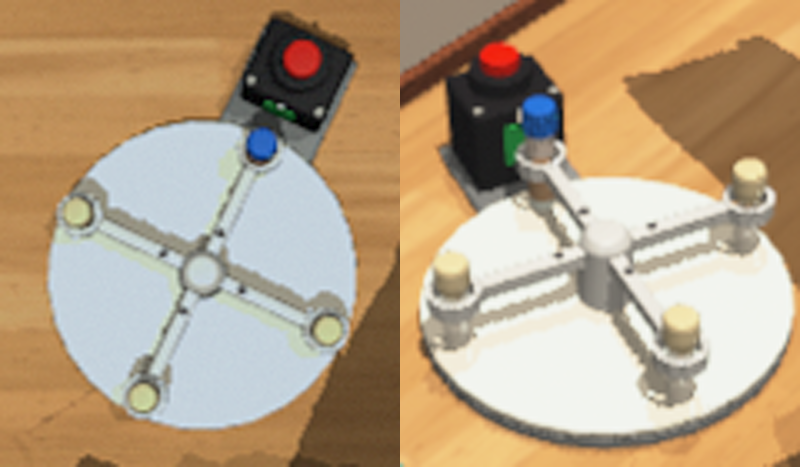

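The tube stands in front of the window. The four rings average 334.45° and the reader line is 334.4°, and everything is upright. Now to press the button at (0.685, −0.045).

Run:
```python
from plan import *
p=load()
t=[.685,-.045,.15,329.7]
q=rows(p,interp(p,t,8)+[t]*2);print(q)
```

```text
0 0.0235 -0.0304 0.0063 -0; 0 0.047 -0.0608 0.0125 -0; 0 0.0705 -0.0911 0.0187 -0; 0 0.094 -0.1215 0.025 -0; 0 0.1175 -0.1519 0.0312 -0; 0 0.141 -0.1823 0.0375 -0; 0 0.1646 -0.2127 0.0437 -0; 0 0.1881 -0.243 0.05 -0; 0 0.1881 -0.243 0.05 -0; 0 0.1881 -0.243 0.05 -0
[np.float64(0.6850149499739726), np.float64(-0.045050340457222976), 0.14999999999999997, 329.7]
```

Call:
send_rows --deltas "0 0.0235 -0.030 0.006 0; 0 0.047 -0.061 0.012 0; 0 0.07 -0.091 0.018 0; 0 0.094 -0.1215 0.025 0; 0 0.1175 -0.152 0.031 0; 0 0.141 -0.182 0.037 0; 0 0.165 -0.213 0.044 0; 0 0.188 -0.243 0.05 0; 0 0.1881 -0.243 0.05 0; 0 0.1881 -0.243 0.05 0"

```text
t: 13.75
eef_pos: [0.6853, -0.0443, 0.1488]
eef_rot: [3.033, -0.819, -0.003]
wrist_force: [0.5, -1.4, 0.3]
opening: -0.0003
gripper_force: 0.0
```

Call:
send_rows --deltas "0 0 0 0.015 0; 0 0 0 0.03 0; 0 0 0 0.045 0; 0 0 0 0.053 0; 0 0 0 0.056 0; 0 0 0 0.058 0; 0 0 0 0.060 0; 0 0 0 0.062 0; 0 0 0 0.063 0; 0 0 0 0.063 0"

```text
t: 14.75
eef_pos: [0.6854, -0.0455, 0.0878]
eef_rot: [-3.032, 0.821, -0.001]
wrist_force: [-0.5, -0.5, 2.8]
opening: 0.0001
gripper_force: 1.5
```

Call:
send_rows --deltas "0 0 0 0.001 0; 0 0 0 0.002 0; 0 0 0 0.003 0; 0 0 0 0.003 0; 0 0 0 0.003 0; 0 0 0 0.003 0; 0 0 0 0.003 0; 0 0 0 0.003 0; 0 0 0 0.003 0; 0 0 0 0.003 0"

```text
t: 15.75
eef_pos: [0.6855, -0.0455, 0.0858]
eef_rot: [-3.032, 0.821, -0.002]
wrist_force: [-4.5, -0.6, 17.5]
opening: 0.0001
gripper_force: 8.3
```

The force rose to 17.5 N at z 0.0858, so the button is on its stop and fully pressed. I'll retreat straight up, then aside.

Call:
send_rows --deltas "0 0 0 -0.005 0; 0 0 0 -0.015 0; 0 0 0 -0.03 0; 0 0 0 -0.05 0; 0 0 0 -0.07 0; 0 0 0 -0.09 0; 0 0 0 -0.11 0; 0 0 0 -0.12 0; 0 0 0 -0.12 0; 0 0 0 -0.12 0"

```text
t: 16.75
eef_pos: [0.685, -0.0454, 0.2037]
eef_rot: [3.032, -0.821, -0.001]
wrist_force: [-0.5, 0.1, -0.6]
opening: -0.0004
gripper_force: 0.0
```

Call:
send_rows --deltas "0 -0.0235 0.030 0 0; 0 -0.047 0.061 0 0; 0 -0.07 0.091 0 0; 0 -0.094 0.1215 0 0; 0 -0.1175 0.152 0 0; 0 -0.141 0.182 0 0; 0 -0.165 0.213 0 0; 0 -0.188 0.243 0 0; 0 -0.188 0.243 0 0; 0 -0.188 0.243 0 0"

```text
t: 17.75
eef_pos: [0.3995, -0.1604, 0.204]
eef_rot: [-3.032, 0.823, 0.001]
wrist_force: [-0.2, 1.0, 0.0]
opening: 0.0004
gripper_force: 0.0
```

```bash
python3 ang.py;python3 - <<'E'
from h import *
ims=[cams.capture(n)["pixels"] for n in("top","scene")]
a=cv2.resize(ims[0][160:300,250:370],(400,467),interpolation=2);b=cv2.resize(ims[1][185:325,260:380],(400,467),interpolation=2)
cv2.imwrite("pics/c6.png",np.hstack([a,b])[:,:,::-1])
E
```

```text
scene cream [344.  283.4] 140 0.1016 153.1
scene blue [301.7 219.2] 119 0.0904 334.6
top cream [273.  223.2] 60 0.0931 64.1
top cream [347.8 258.2] 55 0.0941 245.0
top cream [292.6 278.4] 54 0.0933 154.8
top blue [328.1 202.8] 72 0.0944 334.0
```

View pics/c6.png

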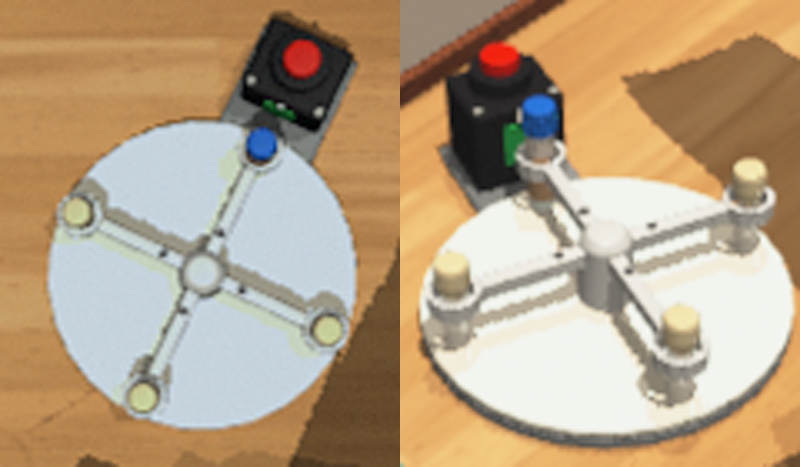

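Nothing moved: the blue cap is still at (262,145) in the crop, in front of the window, and the button is released.

```bash
python3 -c "
from station import robot
print(robot.finish_job())"
```

```text
the job is handed in; nothing more can be done
None
```

The blue-capped tube now stands in front of the reader's green window, measured within about half a degree of the reader line. The start button was then pressed to its stop, and the job was handed in at about 18 s with the arm clear and the tube and vials upright.

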